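# Clip the tool cup onto the kit tub and put the snap setter in it

### The arm

A 7-joint arm with a two-finger parallel gripper is mounted at the origin on a cart in front of the work surface, level with it; the furniture and walls round the work are solid. World frame = base frame: x ahead of the robot, y to its left, z up, the work surface at z = 0. Lengths are in mm, angles in rad, forces in N, time in s.
With the tool pointing down it reaches from about 425 to 950 mm from the base axis. Payload 4.7 kg.
Tool frame: the origin (TCP) lies between the finger pads; the fingertips stand 11 mm ahead of it and the grasp point (between the pads) lies 8 mm behind it; z points along the fingers, y is the line along which they close (so a half turn about z gives the same grasp; the last joint's range is limited). The gripper opens to 87 mm and grips with 3 to 60 N. Pads are 19 mm wide; open, the fingers measure 117 mm over their backs; the gripper's body (75 mm by 190 mm) begins 51 mm behind the grasp point.
Start: joints at [1.266, 0.469, -0.049, 1.532, 0.024, 1.141, -0.082], TCP at [183.86, -649.495, 233.573] pointing down, gripper open.
Joint ranges: [-2.59, 2.59], [-0.33, 1.99], [-1.39, 1.29], [0.1, 2.45], [-1.04, 4.18], [0.21, 1.99], [-2.66, 2.66]. Speed limits (rad/s): [2.57, 2.57, 3.14, 3.14, 3.14, 3.14, 3.14].

### API

Orientations are given as [roll, pitch, yaw] about the fixed x, y, z axes, in that order (R = Rz(yaw) Ry(pitch) Rx(roll)).
In Python, from cell import arm, eyes gives the robot as it stands.
- The arm moves only by the shell command python3 -m crank 'ROWS' [FORCE]. ROWS is JSON, a list of rows, each an object with "twist": the turn, a rotation vector about the world's x, y, z in degrees, a list of three; "xyz": the shift along the world's x, y, z in mm, a list of three; "grip": the finger opening in mm, from 0 to 87. In form: [{"twist": [wx, wy, wz], "xyz": [x, y, z], "grip": grip}, ...]. A call has 1 to 5 rows; each row is the pose to reach, as a shift and turn from the pose commanded when the call began; what a row does not reach only later rows make up. A row lasts 1/10 s, in which the tool goes at most 50 mm and 8.59 degrees, less where a joint would pass 70% of its speed; a pose out of reach is approached as far as the arm can. A call with a gripper value outside its range is refused whole. The fingers move at their own pace and stop on an object; FORCE is the grip in N (left out, the last holds). Time passes only in rows, so rows that repeat a pose let the fingers close. It gives the time, the measured TCP pose, the force, the opening and the grip force at its end, in the units of the state.
- arm.state(): the state, without advancing time (a new reading comes with each control period).
- eyes.grab_frame(name): name is "side" or "top"; returns a dict with "pixels" (420x560x3 uint8, red, green, blue), "range_z" (420x560 float32, mm along the optical axis (not along the pixel's ray), 0 where there is no reading), "vfov" (degrees; the focal length in pixels is half the picture's height over the tangent of half this angle, whatever the lens; pixels are square), "cx", "cy" (the principal point, pixels), "rvec" (rotation vector, rad) and "tvec" (3), from world to camera coordinates, as OpenCV has them. Camera axes: x right, y down, z forward; pixel columns grow to the right and rows downward; lengths in mm; the calibration is good to about 2 mm. A picture is of the moment at which its call begins.
- arm.close_job(): hands the job in; it is judged then, once.
The state is a dict: "t": time; "q": joint angles; "joint_vel": joint speeds; "joint_torque": joint torques, N m; "position": TCP position; "tcp_rot": TCP orientation; "ft_force": force on the tool from outside, world axes, zero at the start; "moment": the same for the moment, N m; "finger_gap": finger opening in mm; "grasp_force": force on a finger pad.
Only numpy, scipy, OpenCV 4.12 (cv2) and the standard library are available. Lean on these libraries where they do the work, as an engineer would, in place of code of your own. Each camera call takes 0.05 s, during which the arm holds its last target. There are 200 camera calls.

### The job

Get the snap kit ready: hang the small metal tool cup by its own spring hook over the front rim of the grey tub, near the middle. Press it down past the click until it bottoms on the rim and bed it there with a firm push of about one kilogram (10 N), but the thin rim dents, so never press with more than one and a half (15 N). Then stand the steel snap setter in the hanging cup and let go, leaving the marker, the thread spool and the key case where they are.

Things in the scene. Friction and masses are not known exactly. Their poses are not given: they have to be found in the camera images.
- tub: Fixed open tub of grey sheet steel, 130 (x) x 200 (y) mm; origin at the centre of its underside; -x is the long front side, facing the robot. Along the top runs a bare steel lift-off rim frame (it clamps a liner bag): a flat upright band 19 mm high outside, rolled inward at the top to a round bead of 8 mm. Handles stick out 21 mm at both y ends, 46 mm up; two spools (72 mm high) stand in the rear half.
- tub_rim (a point): Top of the front rim's bead, middle of its length, with the rim frame fully down: 95 mm above the bench. The frame is stiff but may sit anywhere from 0 to 10 mm higher; that is not measured: feel for it. Axes as tub (x into the tub, y along the rim). The band's outer face lies 4 mm in front (-x). The straight rim runs 80 mm either way. Bottomed on the bead, the load grows by 10 N or more per mm.
- cup: Loose square cup of bare aluminium sheet, open on top, 44 (x) x 54 (y) x 60 mm high, walls and floor 2 mm, 0.1 kg, upright on the bench; origin at the centre of its underside. Grip it across its y sides. On its back (+x) a flat strap 36 mm wide, its rear face at x = +24, rises to 68 mm and bends back over x = 22 to 38 mm as a hook that ends in a sprung lip.
- cup_hook: The hook's bend: the flat top, 16 x 36 mm, by which the strap rests on the rim; part of the cup. Origin at the middle of its underside, at x = 28, z = 66 mm in the cup's frame. When the cup is home it lies on the bead, 0 to 10 mm above tub_rim (as the frame sits), axes parallel, strap flat against the band's outer face.
- lip_nose (a point): Narrowest point of the hook's sprung steel lip (26 mm wide): x = 29.3, z = 57 mm in the cup's frame. Below, the lip flares back to x = 33.8 at z = 45.5 and x = 38 at z = 41 mm, its lower end. Lowered over the bead, it rides on it from about 15 mm above home, resists with up to 4 to 10 N, and clicks under it about 6 mm above home, where the resistance drops to nothing. Home, it pulls the cup down with 1 to 3 N. It gives 1 N per mm.
- snap_setter: Loose steel snap setter: a bare-metal rod with thicker ends, 18 mm in diameter, 94 mm long, about 0.09 kg, standing upright; origin at the centre of its lower end.
- marker: Bystander: loose orange marker pen, 18 mm in diameter, 101 mm high, standing upright; origin at the centre of its lower end.
- spool: Bystander: loose spool of pale thread, 40 mm in diameter, 60 mm high, standing upright; origin at the centre of its underside.
- case: Bystander: loose black key case, 56 x 126 x 22 mm, lying flat; origin on its underside.
There are look-alikes about, which are no part of the job. What is shaped like the cup but purple is not meant.

How it is judged (in metres and radians):
On the way:
1. the cup hangs home on the front rim, and the hook's bend is bedded on the bead with a firm push (over 9 N for 0.15 s) (z of cup_hook in the frame of tub_rim between -0.002 and 0.012 m and x of cup_hook in the frame of tub_rim between -0.003 and 0.003 m and y of cup_hook in the frame of tub_rim between -0.04 and 0.04 m and contact force between cup_hook and tub above 9 N), for 0.15 s.
At the end, for the whole second after the job is handed in: The cup hangs level (0.1 rad) with its hook's bend resting on the bead of the front rim (contact force over 0.3 N; within 3 mm across, 40 mm of the rim's middle); the setter stands on the cup's floor leaning under 0.8 rad; all at rest and released; marker, spool, case within 30 mm of their starts (z of cup_hook in the frame of tub_rim between -0.002 and 0.012 m and x of cup_hook in the frame of tub_rim between -0.003 and 0.003 m and y of cup_hook in the frame of tub_rim between -0.04 and 0.04 m and contact force between cup_hook and tub above 0.3 N and angle between cup's own z axis and vertical below 0.1 rad and linear speed of each of cup, snap_setter below 0.02 m/s and x of snap_setter in the frame of cup between -0.02 and 0.02 m and y of snap_setter in the frame of cup between -0.025 and 0.025 m and z of snap_setter in the frame of cup between -0.003 and 0.015 m and angle between snap_setter's own z axis and vertical below 0.8 rad and distance of each of marker, spool, case from where it was at the start of the episode below 0.03 m and contact force between the fingers and anything else below 0.1 N); the robot touches nothing.
It fails at once if the hook is pressed down on the rim with over 18 N, or the cup's contacts with the tub (wall, bead and lip added up) pass 40 N: the rim would dent (contact force between cup_hook and tub above 18 N or contact force between cup and tub above 40 N).
It fails at once if the marker is knocked away or over (distance of marker from where it was at the start of the episode above 0.03 m or angle between marker's own z axis and vertical above 0.4 rad).
It fails at once if the spool is knocked away or over (distance of spool from where it was at the start of the episode above 0.03 m or angle between spool's own z axis and vertical above 0.4 rad).
It fails at once if the key case is knocked away (distance of case from where it was at the start of the episode above 0.03 m).
It also fails if it takes over 70 s, if anything falls off the work surface, if the arm or the gripper's body presses on something with over 40 N, if the wrist force passes 120 N, or if a joint passes its speed limit or range.

## Working session

There is one attempt and no reset: what is moved stays moved. The work goes in short steps, Python scripts to look and compute and a shell command to move; the robot and the scene stay as the last step left them, time stands still between calls to the robot, and variables do not carry over. Pictures are saved under pics/ and viewed, at most 10 in all, crops included, and the job is handed in when it is done.

```bash
ls; mkdir -p pics
cat > h.py <<'E'
import numpy as np,cv2
from cell import arm,eyes
def grab(n):
    f=eyes.grab_frame(n);p=f["pixels"];h,w=p.shape[:2]
    fl=h/2/np.tan(np.radians(f["vfov"])/2)
    R,_=cv2.Rodrigues(np.array(f["rvec"],float));t=np.array(f["tvec"],float).ravel()
    v,u=np.mgrid[:h,:w];z=f["range_z"].astype(float)
    c=np.stack([(u-f["cx"])/fl*z,(v-f["cy"])/fl*z,z],-1)
    W=(c-t)@R; W[z==0]=np.nan
    return p,W,(R,t,fl,f["cx"],f["cy"])
def save(p,name): cv2.imwrite("pics/"+name,p[...,::-1])
E
python3 - <<'E'
from h import *
for n in("top","side"):
    p,W,c=grab(n);save(p,n+"1.png");np.savez("/tmp/"+n,p=p,W=W)
    print(n,-c[0].T@c[1])
print(arm.state())
E
```

```text
pics
top [ 364.82623844  -73.06621104 1011.83438818]
side [ 512.78592429 -805.0945544   771.36208664]
{'t': 0.1, 'q': array([ 1.26608882,  0.46937024, -0.04858234,  1.53356379,  0.02409978,
        1.14101094, -0.08230069]), 'joint_vel': array([-4.84859365e-04,  3.07907025e-05,  1.88106813e-04, -2.39389664e-03,
        6.33838373e-05, -6.63843177e-04,  9.53780589e-06]), 'joint_torque': array([ 5.45728908e-04, -5.09166205e+01, -8.12400808e-02, -2.36828703e+01,
       -6.15148502e-02,  3.45110719e-02,  8.76198169e-05]), 'position': array([ 183.68352885, -648.98764425,  232.60247117]), 'tcp_rot': array([-3.13982711e+00,  6.71479941e-05,  2.75824318e-01]), 'ft_force': array([ 0.59179265, -0.35745477,  0.24873212]), 'moment': array([ 0.00459874,  0.04922331, -0.00173869]), 'grasp_force': 0.0, 'finger_gap': 86.87559156914092}
```

View pics/top1.png

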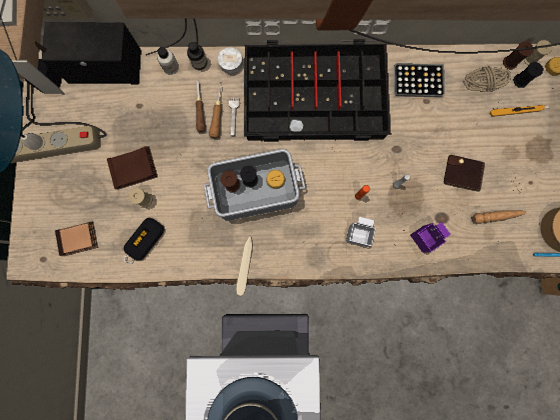

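View pics/side1.png

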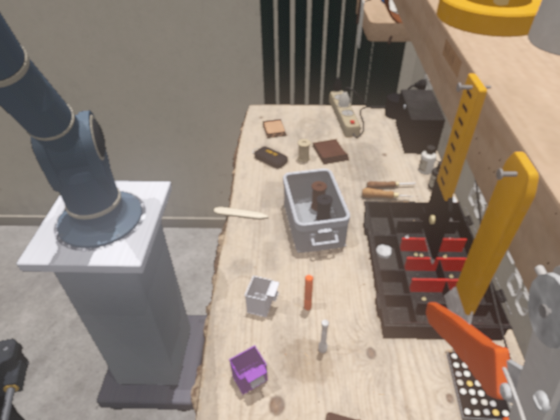

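The silver cup at top (362,233) fits "bare aluminium"; the purple one at (430,237) is the look-alike. The setter is the bare-metal rod at (401,182), the orange marker is at (363,192), the tub at (254,184), the pale spool at (138,198) and the case at (145,239). I'll measure these and confirm with a crop.

Run:
```python
from h import *
d=np.load("/tmp/top.npz");p,W=d["p"],d["W"]
save(cv2.resize(p[165:265,320:460],(784,560),interpolation=cv2.INTER_CUBIC),"crop1.png")
def reg(n,r0,r1,c0,c1,lo,hi):
    q=W[r0:r1,c0:c1].reshape(-1,3);q=q[(q[:,2]>lo)&(q[:,2]<hi)]
    r=cv2.minAreaRect(q[:,:2].astype(np.float32))
    print(n,len(q),"mean",q.mean(0).round(1),"min",q.min(0).round(1),"max",q.max(0).round(1),"rect",np.round(r[0],1),np.round(r[1],1),round(r[2],1));return q
reg("bench",250,270,300,340,-20,20)
reg("cup low",212,255,340,385,50,63.5)
reg("cuphook",212,255,340,385,64,80)
reg("purple",212,260,405,455,50,80)
reg("setter",165,200,385,415,70,110)
reg("marker",175,210,350,375,75,115)
reg("tubrim",145,225,200,310,88,112)
reg("spool",185,215,125,155,40,70)
reg("case",210,265,120,168,12,30)
d=np.load("/tmp/side.npz");p,W=d["p"],d["W"]
reg("S bench",180,200,230,250,-20,20)
reg("S cup",270,325,240,285,50,63.5)
reg("S cuphook",270,325,240,285,64,80)
reg("S setter",310,360,310,335,70,110)
reg("S tubrim",160,260,280,350,88,112)
```

```text
bench 797 mean [ 3.829e+02 -1.655e+02 -2.000e-01] min [ 359.2 -215.    -7.9] max [ 406.8 -116.6    6.3] rect [ 383.  -165.8] [98.1 47.1] 89.6
cup low 114 mean [ 442.7 -262.5   57.9] min [ 414.7 -292.7   50.4] max [ 467.1 -230.4   63. ] rect [ 440.9 -262.3] [54.8 44.8] 75.5
cuphook 107 mean [ 469.1 -269.6   68. ] min [ 414.5 -287.    64.3] max [ 480.4 -251.2   71.2] rect [ 448.3 -264.9] [36.5 61.1] 77.4
purple 272 mean [ 439.4 -436.5   61.5] min [ 399.5 -465.4   50.1] max [ 466.8 -392.9   71.6] rect [ 437.  -432.1] [54.2 61.4] 32.8
setter 39 mean [ 569.  -362.1   88.7] min [ 563.8 -368.6   71.5] max [ 575.  -357.5   97.3] rect [ 569.9 -362.9] [11.2  9.9] 56.4
marker 68 mean [ 540.8 -264.3   95.6] min [ 533.3 -273.7   75.3] max [ 551.1 -257.1  105.9] rect [ 542.3 -265.3] [16.2 17.7] 85.7
tubrim 912 mean [558.2  -5.9  95.3] min [ 481.5 -112.8   88.1] max [638.9 101.1 101.2] rect [560.8  -5.8] [131.2 200.4] 11.4
spool 232 mean [536.6 275.1  59.4] min [518.7 256.3  40.9] max [555.6 296.   65.1] rect [537.2 276.2] [39.7 36.8] 89.4
case 958 mean [436.1 268.   21.7] min [384.6 222.   12. ] max [488.  316.3  28.5] rect [431.2 274.1] [ 57.7 120.5] 52.2
S bench 376 mean [355.6 122.7  -2.5] min [322.3  78.  -19.8] max [384.9 184.8   4.4] rect [352.9 131.8] [ 55.5 110. ] 4.9
S cup 200 mean [ 435.1 -266.6   56. ] min [ 410.4 -295.8   50.2] max [ 467.5 -232.9   63.4] rect [ 443.4 -265.6] [56.4 56.4] 74.4
S cuphook 117 mean [ 467.3 -272.4   67.3] min [ 455.9 -290.8   64.6] max [ 479.  -253.4   70.3] rect [ 467.2 -271.8] [36.  15.8] 75.6
S setter 79 mean [ 567.5 -368.7   87.2] min [ 561.7 -373.3   71.4] max [ 574.7 -359.6   96.1] rect [ 567.2 -366.7] [12.6 13.2] 38.2
S tubrim 675 mean [558.8 -22.   93.6] min [ 480.  -116.2   88. ] max [637.   96.7  99. ] rect [557.8  -8.9] [130.4 201.4] 11.4
```

View pics/crop1.png

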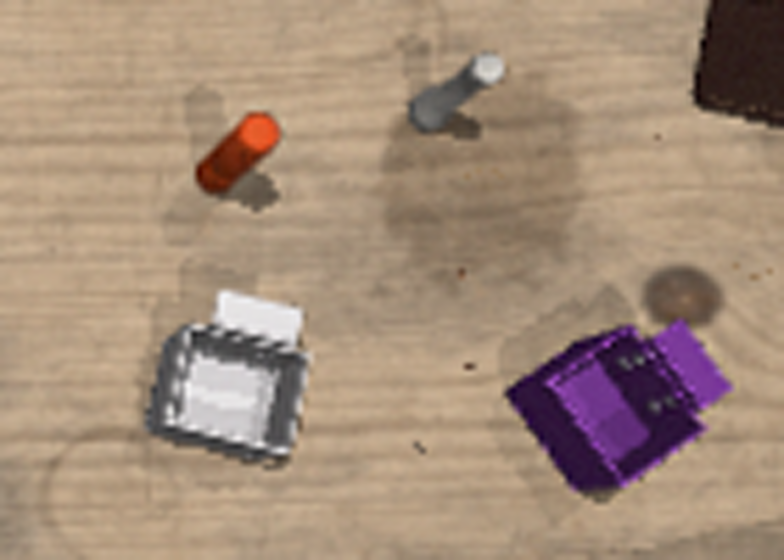

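The crop shows the aluminium cup at (230,380) with its hook up and to the right, the setter at (460,90), the marker at (235,150), and the purple cup clearly different. Estimates: cup centre about (440,-263), yaw -14.5°; tub_rim about (500,-19), yaw +11.4°. Moving above the cup.

```bash
python3 -m crank '[{"twist":[0,0,-3],"xyz":[26,38,0],"grip":87},{"twist":[0,0,-6],"xyz":[52,76,0],"grip":87},{"twist":[0,0,-9],"xyz":[78,114,0],"grip":87},{"twist":[0,0,-12],"xyz":[104,152,0],"grip":87},{"twist":[0,0,-15],"xyz":[130,190,0],"grip":87}]'
python3 -m crank '[{"twist":[0,0,-3],"xyz":[26,38,0],"grip":87},{"twist":[0,0,-6],"xyz":[52,76,0],"grip":87},{"twist":[0,0,-9],"xyz":[78,114,0],"grip":87},{"twist":[0,0,-12],"xyz":[104,152,0],"grip":87},{"twist":[0,0,-15],"xyz":[130,190,0],"grip":87}]'
python3 -c "
from h import *
s=arm.state();print(s['t'],s['position'],np.degrees(s['tcp_rot']),s['ft_force'])"
```

```text
t: 0.6
position: [314.5, -457.6, 233.2]
tcp_rot: [-3.141, 0.0, 0.012]
ft_force: [1.3, -0.5, -0.3]
finger_gap: 87.4
grasp_force: 0.0
t: 1.1
position: [444.3, -267.7, 233.4]
tcp_rot: [3.141, 0.0, -0.25]
ft_force: [0.7, 0.4, 0.4]
finger_gap: 87.1
grasp_force: 0.0
1.1 [ 444.34510155 -267.73829322  233.39836396] [ 1.79994128e+02  1.88764128e-02 -1.43299581e+01] [0.73248707 0.35870673 0.41379937]
```

```bash
python3 -m crank '[{"twist":[0,0,0],"xyz":[2,3,-40],"grip":87},{"twist":[0,0,0],"xyz":[2,3,-85],"grip":87},{"twist":[0,0,0],"xyz":[2,3,-130],"grip":87},{"twist":[0,0,0],"xyz":[2,3,-170],"grip":87},{"twist":[0,0,0],"xyz":[2,3,-203],"grip":87}]' 45
python3 -m crank '[{"twist":[0,0,0],"xyz":[0,0,0],"grip":70},{"twist":[0,0,0],"xyz":[0,0,0],"grip":60},{"twist":[0,0,0],"xyz":[0,0,0],"grip":50},{"twist":[0,0,0],"xyz":[0,0,0],"grip":40},{"twist":[0,0,0],"xyz":[0,0,0],"grip":40}]' 45
python3 -m crank '[{"twist":[0,0,0],"xyz":[0,0,0],"grip":40},{"twist":[0,0,0],"xyz":[0,0,0],"grip":40},{"twist":[0,0,0],"xyz":[0,0,0],"grip":40},{"twist":[0,0,0],"xyz":[0,0,0],"grip":40},{"twist":[0,0,0],"xyz":[0,0,0],"grip":40}]' 45
```

```text
t: 1.6
position: [444.8, -265.9, 28.2]
tcp_rot: [-3.141, 0.002, -0.248]
ft_force: [-0.1, -0.7, -0.5]
finger_gap: 87.0
grasp_force: 0.0
t: 2.1
position: [446.8, -266.8, 32.1]
tcp_rot: [3.141, -0.003, -0.248]
ft_force: [-0.4, 0.2, 1.0]
finger_gap: 54.9
grasp_force: 0.4
t: 2.6
position: [446.8, -266.8, 32.1]
tcp_rot: [3.141, -0.002, -0.248]
ft_force: [-0.4, 1.0, 7.8]
finger_gap: 53.9
grasp_force: 45.0
```

```bash
python3 -m crank '[{"twist":[0,0,0],"xyz":[0,0,20],"grip":40},{"twist":[0,0,0],"xyz":[0,0,50],"grip":40},{"twist":[0,0,0],"xyz":[0,0,80],"grip":40},{"twist":[0,0,0],"xyz":[0,0,105],"grip":40},{"twist":[0,0,0],"xyz":[0,0,110],"grip":40}]' 45
python3 -m crank '[{"twist":[0,0,4],"xyz":[3,30,0],"grip":40},{"twist":[0,0,9],"xyz":[7,65,0],"grip":40},{"twist":[0,0,14],"xyz":[10,100,0],"grip":40},{"twist":[0,0,19],"xyz":[13,135,0],"grip":40},{"twist":[0,0,23],"xyz":[16,170,0],"grip":40}]' 45
python3 -m crank '[{"twist":[0,0,3],"xyz":[3,30,0],"grip":40},{"twist":[0,0,3],"xyz":[6,55,0],"grip":40},{"twist":[0,0,3],"xyz":[10,70,0],"grip":40},{"twist":[0,0,3],"xyz":[12,72,0],"grip":40},{"twist":[0,0,3],"xyz":[12,72,0],"grip":40}]' 45
python3 - <<'E'
from h import *
s=arm.state();print(s['position'],np.degrees(s['tcp_rot']),s['ft_force'])
for n in("top","side"):
    p,W,c=grab(n);np.savez("/tmp/"+n,p=p,W=W)
    u,v=[(215,125),(225,130)][n=="side"]
    if n=="side": save(cv2.resize(p[120:280,230:400],(765,592)[::1],interpolation=cv2.INTER_CUBIC),"s2.png")
    else: save(cv2.resize(p[130:250,180:330],(750,600),interpolation=cv2.INTER_CUBIC),"t2.png")
E
```

```text
t: 3.1
position: [447.5, -267.4, 143.6]
tcp_rot: [3.14, -0.006, -0.248]
ft_force: [-0.4, 0.1, -0.8]
finger_gap: 53.9
grasp_force: 45.0
t: 3.6
position: [461.0, -95.2, 139.7]
tcp_rot: [-3.141, 0.001, 0.157]
ft_force: [0.4, -0.1, -0.4]
finger_gap: 53.5
grasp_force: 45.0
t: 4.1
position: [473.6, -24.7, 139.9]
tcp_rot: [3.142, 0.001, 0.207]
ft_force: [-0.6, -0.3, -1.2]
finger_gap: 53.8
grasp_force: 45.0
[473.55600885 -24.73604873 139.94113996] [1.79998317e+02 6.60154988e-02 1.18321686e+01] [-0.6115862  -0.28312832 -1.23353953]
```

View pics/s2.png

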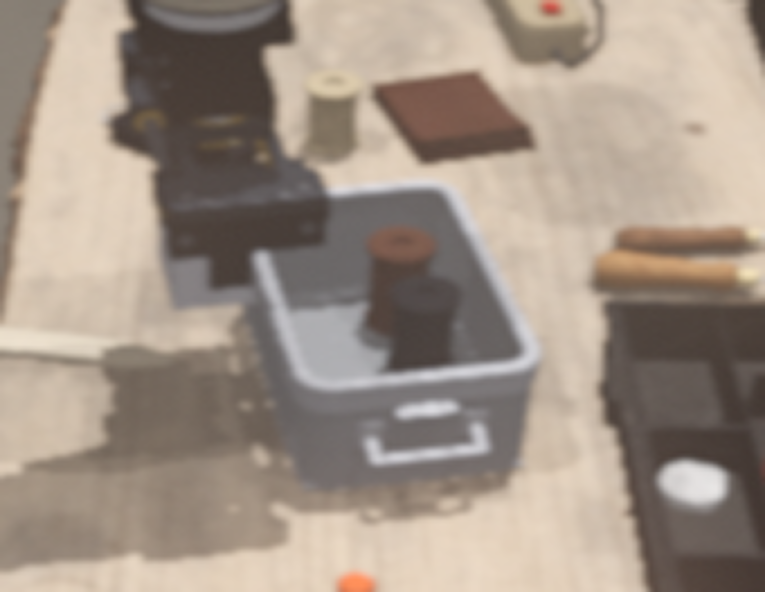

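View pics/t2.png

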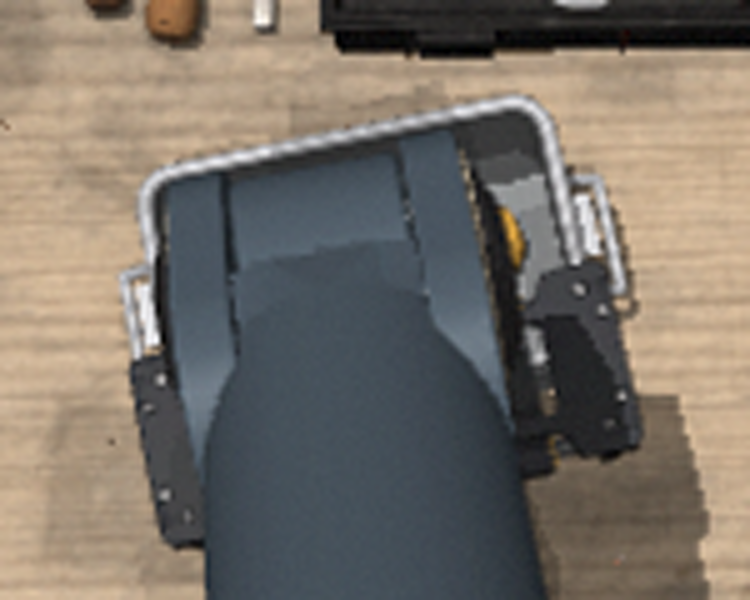

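The side crop shows the gripped cup at about (205,270), its hook hidden by the gripper, and the tub front rim starting near (260,250). The top view shows only the gripper and arm over the tub. I'll get the cup's visible side face from depth.

Run:
```python
from h import *
d=np.load("/tmp/side.npz");p,W=d["p"],d["W"]
a=np.radians(11.7);B=np.array([[np.cos(a),np.sin(a)],[-np.sin(a),np.cos(a)]])
L=W.copy();L[...,:2]=(W[...,:2]-[473.6,-24.7])@B.T   # TCP-centred, cup-aligned
# crop (165..250,240..305) -> px
m=np.zeros(W.shape[:2],bool);m[175:208,260:300]=1
m&=(L[...,2]>98)&(L[...,2]<175)&(abs(L[...,1]+27)<8)
for r in range(178,208,2):
    k=np.where(m[r])[0]
    if len(k): print(r,k[0],k[-1],"x",L[r,k[0],0].round(1),L[r,k[-1],0].round(1),"z",np.nanmedian(L[r,k,2]).round(1),"y",np.nanmedian(L[r,k,1]).round(1),p[r,k[0]],p[r,k[-1]])
q=L[m];print(len(q),np.percentile(q,[1,50,99],axis=0).round(1))
# front rim of tub from top frame earlier unobstructed: refit
d=np.load("/tmp/side.npz")
k=(W[...,2]>84)&(W[...,2]<108)
k[:150]=0;k[260:]=0;k[:,:280]=0;k[:,350:]=0
q=L[k];f=q[(q[:,0]>10)&(q[:,0]<35)&(q[:,1]<-35)&(q[:,1]>-80)]
print("front rim side",len(f),np.percentile(f,[5,50,95],axis=0).round(1))
```

```text
190 267 283 x -31.9 3.7 z 147.4 y -28.0 [119 113 112] [73 62 57]
192 267 281 x -32.2 -0.9 z 141.3 y -28.0 [131 125 124] [74 64 58]
194 267 275 x -32.2 -14.2 z 134.7 y -27.8 [137 129 126] [121 115 116]
196 267 277 x -32.2 -10.3 z 129.3 y -28.0 [148 137 131] [83 74 71]
198 267 285 x -32.6 9.4 z 121.0 y -27.8 [156 145 136] [121 117 118]
200 267 285 x -32.4 9.2 z 115.1 y -28.2 [166 153 142] [127 123 124]
202 268 281 x -31.2 -0.3 z 109.6 y -28.2 [154 144 137] [165 154 147]
173 [[-32.5 -34.4 107.3]
 [-18.9 -28.  121.5]
 [  9.5 -21.3 147.9]]
front rim side 55 [[ 20.4 -78.7  88.8]
 [ 23.2 -58.4  93.9]
 [ 27.7 -38.5  96.6]]
```

```bash
python3 -m crank '[{"twist":[0,0,-0.4],"xyz":[3,0.6,-10],"grip":40},{"twist":[0,0,-0.4],"xyz":[3,0.6,-22],"grip":40},{"twist":[0,0,-0.4],"xyz":[3,0.6,-32],"grip":40},{"twist":[0,0,-0.4],"xyz":[3,0.6,-35],"grip":40},{"twist":[0,0,-0.4],"xyz":[3,0.6,-35],"grip":40}]' 55
for i in 1 2; do python3 -m crank '[{"twist":[0,0,0],"xyz":[0,0,0],"grip":40}]' | grep -E "pos|ft_"; done
python3 -m crank '[{"twist":[0,0,0],"xyz":[0.5,0.1,0],"grip":40},{"twist":[0,0,0],"xyz":[1,0.2,0],"grip":40},{"twist":[0,0,0],"xyz":[1,0.2,0],"grip":40}]' | grep -E "pos|ft_"
python3 -m crank '[{"twist":[0,0,0],"xyz":[0.5,0.1,0],"grip":40},{"twist":[0,0,0],"xyz":[1,0.2,0],"grip":40},{"twist":[0,0,0],"xyz":[1,0.2,0],"grip":40}]' | grep -E "pos|ft_"
```

```text
t: 4.7
position: [476.2, -23.9, 104.6]
tcp_rot: [-3.141, 0.002, 0.199]
ft_force: [-0.6, -0.1, -1.6]
finger_gap: 53.6
grasp_force: 55.0
position: [477.0, -23.8, 105.6]
ft_force: [-0.1, -0.1, -1.0]
position: [477.2, -23.9, 105.9]
ft_force: [0.5, 0.4, -1.3]
position: [478.1, -23.7, 105.8]
ft_force: [-0.0, -0.2, -1.1]
position: [479.0, -23.5, 105.6]
ft_force: [-1.1, -0.4, -0.8]
```

```bash
for i in 1 2; do python3 -m crank '[{"twist":[0,0,0],"xyz":[0,0,0],"grip":40}]' | grep -E "pos|ft_"; done
python3 -m crank '[{"twist":[0,0,0],"xyz":[0.5,0.1,0],"grip":40},{"twist":[0,0,0],"xyz":[0.5,0.1,0],"grip":40}]' | grep -E "pos|ft_"
python3 -m crank '[{"twist":[0,0,0],"xyz":[0.5,0.1,0],"grip":40},{"twist":[0,0,0],"xyz":[0.5,0.1,0],"grip":40}]' | grep -E "pos|ft_"
```

```text
position: [478.9, -23.5, 105.6]
ft_force: [0.4, 0.7, -0.8]
position: [478.8, -23.5, 105.6]
ft_force: [0.3, -0.7, -1.3]
position: [479.4, -23.4, 105.6]
ft_force: [0.1, -0.1, -0.9]
position: [479.9, -23.3, 105.6]
ft_force: [-1.2, -0.1, -1.1]
```

```bash
python3 -m crank '[{"twist":[0,0,0],"xyz":[0.5,0.1,0],"grip":40},{"twist":[0,0,0],"xyz":[0.5,0.1,0],"grip":40}]' | grep -E "pos|ft_"
python3 -m crank '[{"twist":[0,0,0],"xyz":[0.5,0.1,0],"grip":40},{"twist":[0,0,0],"xyz":[0.5,0.1,0],"grip":40}]' | grep -E "pos|ft_"
python3 -m crank '[{"twist":[0,0,0],"xyz":[0,0,0],"grip":40}]' | grep -E "pos|ft_"
```

```text
position: [480.5, -23.2, 105.6]
ft_force: [0.3, 0.6, -1.6]
position: [480.8, -23.1, 105.5]
ft_force: [-1.0, -0.3, -1.6]
position: [480.8, -23.1, 105.5]
ft_force: [-0.6, -0.6, -0.8]
```

```bash
for i in 1; do python3 -m crank '[{"twist":[0,0,0],"xyz":[0.5,0.1,0],"grip":40},{"twist":[0,0,0],"xyz":[0.5,0.1,0],"grip":40}]' | grep -E "pos|ft_";done
python3 -m crank '[{"twist":[0,0,0],"xyz":[0.5,0.1,0],"grip":40},{"twist":[0,0,0],"xyz":[0.5,0.1,0],"grip":40}]' | grep -E "pos|ft_"
python3 -m crank '[{"twist":[0,0,0],"xyz":[0,0,0],"grip":40}]' | grep -E "pos|ft_|rot"
```

```text
position: [480.9, -23.1, 105.5]
ft_force: [-1.8, 0.0, 0.1]
position: [481.0, -23.1, 105.4]
ft_force: [-4.5, -0.2, 1.2]
position: [481.0, -23.1, 105.4]
tcp_rot: [3.142, 0.002, 0.199]
ft_force: [-4.0, -0.6, 1.6]
```

```bash
python3 -m crank '[{"twist":[0,0,0],"xyz":[-0.8,-0.2,0],"grip":40},{"twist":[0,0,0],"xyz":[-1.5,-0.3,0],"grip":40},{"twist":[0,0,0],"xyz":[-1.5,-0.3,-6],"grip":40},{"twist":[0,0,0],"xyz":[-1.5,-0.3,-12],"grip":40},{"twist":[0,0,0],"xyz":[-1.5,-0.3,-16],"grip":40}]' | grep -E "pos|ft_|rot"
for i in 1 2 3 4 5 6; do echo; python3 -m crank '[{"twist":[0,0,0],"xyz":[0,0,-0.5],"grip":40},{"twist":[0,0,0],"xyz":[0,0,-1],"grip":40}]' | grep -E "pos|ft_";done
```

```text
position: [480.4, -23.1, 88.9]
tcp_rot: [-3.141, -0.0, 0.199]
ft_force: [-2.2, -0.4, -0.1]

position: [480.4, -23.1, 88.3]
ft_force: [-1.8, -1.0, -0.8]

position: [480.4, -23.2, 87.6]
ft_force: [-1.5, -0.1, -0.3]

position: [480.4, -23.2, 86.6]
ft_force: [-1.8, -0.3, -0.5]

position: [480.4, -23.2, 85.6]
ft_force: [-2.9, -0.0, -0.1]

position: [480.4, -23.2, 84.5]
ft_force: [-1.4, -0.4, -1.8]

position: [480.4, -23.2, 83.5]
ft_force: [-2.5, 0.0, -0.1]
```

```bash
for i in 1 2 3 4 5 6 7; do python3 -m crank '[{"twist":[0,0,0],"xyz":[0,0,-0.5],"grip":40},{"twist":[0,0,0],"xyz":[0,0,-1],"grip":40}]' | grep -E "pos|ft_";done
```

```text
position: [480.4, -23.2, 82.5]
ft_force: [-3.0, -0.8, -1.1]
position: [480.3, -23.2, 81.5]
ft_force: [-2.5, 0.5, -0.8]
position: [480.3, -23.2, 80.5]
ft_force: [-2.7, 0.3, -0.8]
position: [480.3, -23.2, 79.5]
ft_force: [-2.4, -1.9, -1.2]
position: [480.4, -23.2, 78.6]
ft_force: [-1.9, -0.9, -1.3]
position: [480.3, -23.2, 77.5]
ft_force: [-2.3, -0.2, -0.7]
position: [480.3, -23.2, 76.5]
ft_force: [-2.2, -0.4, -0.8]
```

```bash
for i in 1 2 3 4 5 6 ; do python3 -m crank '[{"twist":[0,0,0],"xyz":[0,0,-0.5],"grip":40},{"twist":[0,0,0],"xyz":[0,0,-1],"grip":40}]' | grep -E "pos|ft_";done
```

```text
position: [480.4, -23.2, 75.5]
ft_force: [-2.1, -0.4, -1.2]
position: [480.3, -23.2, 74.6]
ft_force: [-3.7, -0.6, 0.3]
position: [480.4, -23.2, 73.7]
ft_force: [-3.0, -1.0, 1.4]
position: [480.3, -23.2, 72.6]
ft_force: [-3.5, -1.1, 2.0]
position: [480.4, -23.2, 71.7]
ft_force: [-4.2, -0.1, 3.3]
position: [480.4, -23.2, 70.8]
ft_force: [-5.0, -0.8, 6.1]
```

```bash
for i in 1 2 3 4 5 6 ; do python3 -m crank '[{"twist":[0,0,0],"xyz":[0,0,-0.5],"grip":40},{"twist":[0,0,0],"xyz":[0,0,-1],"grip":40}]' | grep -E "pos|ft_|rot";done
```

```text
position: [480.4, -23.3, 69.9]
tcp_rot: [3.141, -0.0, 0.199]
ft_force: [-5.1, -0.4, 5.7]
position: [480.3, -23.2, 68.5]
tcp_rot: [3.142, -0.0, 0.199]
ft_force: [-3.5, -1.1, 1.8]
position: [480.3, -23.2, 67.3]
tcp_rot: [-3.141, 0.0, 0.199]
ft_force: [-3.0, -0.8, 0.1]
position: [480.3, -23.1, 66.3]
tcp_rot: [-3.141, 0.0, 0.199]
ft_force: [-2.7, -0.6, -0.6]
position: [480.3, -23.2, 65.4]
tcp_rot: [-3.142, 0.0, 0.199]
ft_force: [-2.0, -0.6, -0.9]
position: [480.3, -23.2, 64.5]
tcp_rot: [3.142, 0.0, 0.199]
ft_force: [-2.7, -0.4, -1.3]
```

```bash
for i in 1 2 3 4 ; do python3 -m crank '[{"twist":[0,0,0],"xyz":[0,0,-0.25],"grip":40},{"twist":[0,0,0],"xyz":[0,0,-0.5],"grip":40}]' | grep -E "pos|ft_";done
```

```text
position: [480.3, -23.2, 64.0]
ft_force: [-3.2, -0.2, -1.1]
position: [480.3, -23.2, 63.5]
ft_force: [-2.5, -1.3, -0.2]
position: [480.3, -23.2, 63.0]
ft_force: [-1.8, 0.2, -1.0]
position: [480.3, -23.2, 62.6]
ft_force: [-2.8, -0.6, -1.2]
```

```bash
for i in 1 2 3 4 ; do python3 -m crank '[{"twist":[0,0,0],"xyz":[0,0,-0.2],"grip":40},{"twist":[0,0,0],"xyz":[0,0,-0.4],"grip":40}]' | grep -E "pos|ft_";done
```

```text
position: [480.3, -23.2, 62.1]
ft_force: [-2.1, -0.9, -2.3]
position: [480.4, -23.2, 62.0]
ft_force: [-5.1, -1.2, 3.5]
position: [480.4, -23.2, 62.0]
ft_force: [-6.7, -0.1, 7.6]
position: [480.4, -23.3, 61.9]
ft_force: [-6.5, -1.8, 12.3]
```

```bash
for i in 1 2 ; do python3 -m crank '[{"twist":[0,0,0],"xyz":[0,0,0.05],"grip":40},{"twist":[0,0,0],"xyz":[0,0,0.05],"grip":40}]' | grep -E "pos|ft_";done
python3 -m crank '[{"twist":[0,0,0],"xyz":[0,0,0],"grip":40},{"twist":[0,0,0],"xyz":[0,0,0],"grip":40},{"twist":[0,0,0],"xyz":[0,0,0],"grip":40}]' | grep -E "pos|ft_"
```

```text
position: [480.4, -23.2, 61.9]
ft_force: [-6.3, -1.5, 9.8]
position: [480.4, -23.3, 61.9]
ft_force: [-6.7, -1.1, 9.2]
position: [480.4, -23.2, 61.9]
ft_force: [-5.6, -1.0, 8.9]
```

```bash
python3 -m crank '[{"twist":[0,0,0],"xyz":[0,0,-0.08],"grip":40},{"twist":[0,0,0],"xyz":[0,0,-0.08],"grip":40},{"twist":[0,0,0],"xyz":[0,0,-0.08],"grip":40},{"twist":[0,0,0],"xyz":[0,0,-0.08],"grip":40}]' | grep -E "pos|ft_"
python3 -m crank '[{"twist":[0,0,0],"xyz":[0,0,0.4],"grip":40},{"twist":[0,0,0],"xyz":[0,0,0.7],"grip":40},{"twist":[0,0,0],"xyz":[0,0,0.7],"grip":40}]' | grep -E "pos|ft_"
python3 -m crank '[{"twist":[0,0,0],"xyz":[0,0,0],"grip":60},{"twist":[0,0,0],"xyz":[0,0,0],"grip":75},{"twist":[0,0,0],"xyz":[0,0,0],"grip":87},{"twist":[0,0,0],"xyz":[0,0,0],"grip":87},{"twist":[0,0,0],"xyz":[0,0,0],"grip":87}]'
python3 -m crank '[{"twist":[0,0,0],"xyz":[0,0,20],"grip":87},{"twist":[0,0,0],"xyz":[0,0,60],"grip":87},{"twist":[0,0,0],"xyz":[0,0,100],"grip":87},{"twist":[0,0,0],"xyz":[0,0,140],"grip":87},{"twist":[0,0,0],"xyz":[0,0,160],"grip":87}]'
```

```text
position: [480.4, -23.2, 61.9]
ft_force: [-6.2, -0.7, 10.4]
position: [480.4, -23.3, 62.0]
ft_force: [-5.2, -0.8, 6.1]
t: 16.1
position: [480.7, -23.1, 61.7]
tcp_rot: [-3.142, -0.001, 0.199]
ft_force: [-0.3, 0.2, -0.4]
finger_gap: 82.9
grasp_force: 0.0
t: 16.6
position: [482.0, -23.0, 225.3]
tcp_rot: [3.14, -0.006, 0.199]
ft_force: [0.8, 1.1, -0.2]
finger_gap: 87.0
grasp_force: 0.0
```

Run:
```python
from h import *
for n,(r0,r1,c0,c1) in {"top":(165,200,385,415),"side":(310,360,305,340)}.items():
    p,W,(R,t,f,cx,cy)=grab(n);np.savez("/tmp/"+n,p=p,W=W)
    q=W[r0:r1,c0:c1];m=q[...,2]>15
    for lo,hi in((15,40),(40,60),(60,80),(80,92),(92,105)):
        k=(q[...,2]>lo)&(q[...,2]<hi);
        if k.any(): print(n,lo,hi,k.sum(),q[k].mean(0).round(1),q[k].min(0).round(1),q[k].max(0).round(1))
p=np.load("/tmp/side.npz")["p"]
save(np.hstack([cv2.resize(p[150:250,250:350],(400,400),interpolation=cv2.INTER_CUBIC),cv2.resize(p[300:370,290:360],(400,400),interpolation=cv2.INTER_CUBIC)]),"s3.png")
```

```text
top 15 40 33 [ 567.7 -359.9   24.5] [ 561.8 -369.2   15.1] [ 577.2 -354.7   40. ]
top 40 60 13 [ 568.1 -359.5   51.1] [ 564.3 -364.9   42.3] [ 573.4 -357.7   58.5]
top 60 80 15 [ 567.7 -360.3   69. ] [ 564.4 -365.5   61.6] [ 574.1 -357.5   76.7]
top 80 92 11 [ 567.4 -360.8   87.5] [ 563.6 -369.6   80.4] [ 572.7 -357.4   91.4]
top 92 105 22 [ 569.9 -363.2   93.9] [ 564.5 -368.9   92.3] [ 574.8 -357.3   96.8]
side 15 40 66 [ 567.  -370.5   24.7] [ 559.7 -375.1   15.4] [ 575.3 -362.4   39.7]
side 40 60 40 [ 567.6 -370.1   50.3] [ 561.9 -373.2   40.4] [ 573.8 -366.6   59.8]
side 60 80 35 [ 567.6 -370.4   70.6] [ 562.6 -372.6   60.6] [ 573.5 -367.9   79.6]
side 80 92 28 [ 567.2 -370.1   87. ] [ 561.9 -373.1   80.2] [ 574.8 -365.2   91.9]
side 92 105 33 [ 567.6 -366.3   93.5] [ 561.8 -373.7   92.1] [ 573.  -361.3   96.6]
```

View pics/s3.png

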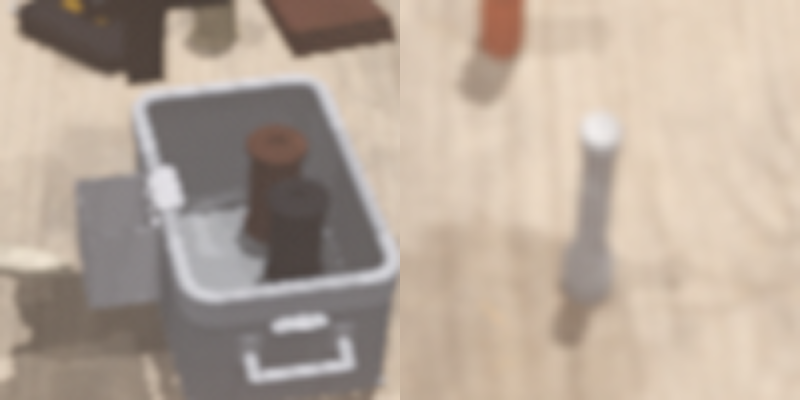

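The left crop shows the cup hanging with its hook at (165,188) over the rim; the right crop shows the setter standing, head at (600,130) and foot at (588,270). Setter is at about (568.5,-365). Going there.

```bash
python3 -m crank '[{"twist":[0,0,0],"xyz":[10,-40,0],"grip":87},{"twist":[0,0,0],"xyz":[20,-80,0],"grip":87},{"twist":[0,0,0],"xyz":[30,-120,0],"grip":87},{"twist":[0,0,0],"xyz":[40,-160,0],"grip":87},{"twist":[0,0,0],"xyz":[50,-200,0],"grip":60}]' 30 | grep -E "pos|rot"
python3 -m crank '[{"twist":[0,0,0],"xyz":[10,-40,0],"grip":60},{"twist":[0,0,0],"xyz":[20,-80,0],"grip":60},{"twist":[0,0,0],"xyz":[30,-115,0],"grip":60},{"twist":[0,0,0],"xyz":[38,-142,0],"grip":60},{"twist":[0,0,0],"xyz":[38,-142,0],"grip":60}]' | grep -E "pos|rot|gap"
python3 -m crank '[{"twist":[0,0,0],"xyz":[0,0,-40],"grip":60},{"twist":[0,0,0],"xyz":[0,0,-80],"grip":60},{"twist":[0,0,0],"xyz":[0,0,-110],"grip":60},{"twist":[0,0,0],"xyz":[0,0,-110],"grip":60}]' | grep -E "pos|rot|gap|ft"
```

```text
position: [529.9, -224.6, 220.1]
tcp_rot: [-3.141, 0.002, 0.199]
position: [567.0, -370.2, 218.9]
tcp_rot: [3.141, 0.003, 0.193]
finger_gap: 60.5
position: [564.6, -362.1, 105.4]
tcp_rot: [-3.133, 0.009, 0.2]
ft_force: [-0.3, 0.4, -0.4]
finger_gap: 60.1
```

```bash
python3 -m crank '[{"twist":[0,0,0],"xyz":[0,0,0],"grip":60},{"twist":[0,0,0],"xyz":[0,0,0],"grip":60},{"twist":[0,0,0],"xyz":[0,0,0],"grip":60}]' | grep -E "pos|rot|gap|ft"
```

```text
position: [569.6, -365.6, 113.9]
tcp_rot: [3.139, -0.003, 0.199]
ft_force: [0.3, 0.2, -0.1]
finger_gap: 60.0
```

```bash
python3 -m crank '[{"twist":[0,0,0],"xyz":[0,0,-12],"grip":60},{"twist":[0,0,0],"xyz":[0,0,-24],"grip":60},{"twist":[0,0,0],"xyz":[0,0,-34],"grip":60},{"twist":[0,0,0],"xyz":[0,0,-40],"grip":60},{"twist":[0,0,0],"xyz":[0,0,-40],"grip":50}]' | grep -E "pos|rot|gap|ft"
for i in 1 2; do python3 -m crank '[{"twist":[0,0,0],"xyz":[0,0,0],"grip":40},{"twist":[0,0,0],"xyz":[0,0,0],"grip":30},{"twist":[0,0,0],"xyz":[0,0,0],"grip":20},{"twist":[0,0,0],"xyz":[0,0,0],"grip":0},{"twist":[0,0,0],"xyz":[0,0,0],"grip":0}]' 30 | grep -E "pos|rot|gap|ft|grasp";done
```

```text
position: [567.5, -364.7, 69.9]
tcp_rot: [-3.14, 0.002, 0.199]
ft_force: [0.4, -0.6, -0.7]
finger_gap: 56.9
position: [568.5, -365.3, 72.0]
tcp_rot: [3.141, -0.0, 0.199]
ft_force: [-0.0, 0.3, 0.3]
finger_gap: 20.0
grasp_force: 0.0
position: [568.3, -365.1, 71.6]
tcp_rot: [-3.142, 0.0, 0.199]
ft_force: [-0.6, 0.3, -1.0]
finger_gap: 17.1
grasp_force: 30.0
```

```bash
python3 -m crank '[{"twist":[0,0,0],"xyz":[0,0,20],"grip":0},{"twist":[0,0,0],"xyz":[0,0,55],"grip":0},{"twist":[0,0,0],"xyz":[0,0,95],"grip":0},{"twist":[0,0,0],"xyz":[0,0,130],"grip":0},{"twist":[0,0,0],"xyz":[0,0,145],"grip":0}]' 40 | grep -E "pos|gap|ft|grasp"
python3 -m crank '[{"twist":[0,0,0],"xyz":[-6,20,0],"grip":0},{"twist":[0,0,0],"xyz":[-16,55,0],"grip":0},{"twist":[0,0,0],"xyz":[-27,95,0],"grip":0},{"twist":[0,0,0],"xyz":[-38,135,0],"grip":0},{"twist":[0,0,0],"xyz":[-50,175,0],"grip":0}]' | grep -E "pos|gap|ft|grasp"
python3 -m crank '[{"twist":[0,0,0],"xyz":[-11,40,0],"grip":0},{"twist":[0,0,0],"xyz":[-22,80,0],"grip":0},{"twist":[0,0,0],"xyz":[-34,120,0],"grip":0},{"twist":[0,0,0],"xyz":[-43,150,0],"grip":0},{"twist":[0,0,0],"xyz":[-47,165,0],"grip":0}]' | grep -E "pos|gap|ft|grasp"
python3 -m crank '[{"twist":[0,0,0],"xyz":[0,0,0],"grip":0},{"twist":[0,0,0],"xyz":[0,0,0],"grip":0},{"twist":[0,0,0],"xyz":[0,0,0],"grip":0},{"twist":[0,0,0],"xyz":[0,0,0],"grip":0},{"twist":[0,0,0],"xyz":[0,0,0],"grip":0}]' | grep -E "pos|gap|ft|grasp|rot"
python3 - <<'E'
from h import *
p,W,c=grab("side");np.savez("/tmp/side",p=p,W=W)
save(cv2.resize(p[130:230,230:350],(720,600),interpolation=cv2.INTER_CUBIC),"s4.png")
E
```

```text
position: [569.8, -365.9, 220.6]
ft_force: [1.2, 0.2, -0.6]
finger_gap: 17.3
grasp_force: 40.0
position: [517.0, -188.5, 215.4]
ft_force: [1.1, 1.1, -0.6]
finger_gap: 17.2
grasp_force: 40.0
position: [469.5, -22.0, 215.7]
ft_force: [0.0, -0.6, -0.7]
finger_gap: 17.0
grasp_force: 40.0
position: [471.5, -26.1, 216.5]
tcp_rot: [3.142, 0.0, 0.197]
ft_force: [-0.0, 0.4, -1.6]
finger_gap: 17.2
grasp_force: 40.0
```

View pics/s4.png

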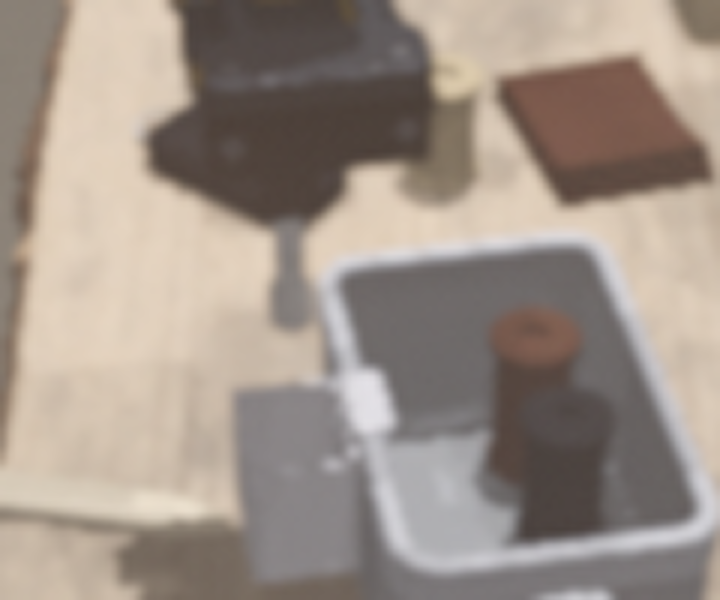

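The setter hangs straight, foot at (292,300), above the cup at (295,480) with its hook at (367,400). Checking their relative offset by depth.

Run:
```python
from h import *
d=np.load("/tmp/side.npz");p,W=d["p"],d["W"]
a=np.radians(11.4);B=np.array([[np.cos(a),np.sin(a)],[-np.sin(a),np.cos(a)]])
L=W.copy();L[...,:2]=(W[...,:2]-[471.5,-26.1])@B.T
# foot: crop (275-308,285-325)/6 +(230,130)
q=L[177:186,273:284].reshape(-1,3);q=q[(q[:,2]>125)&(q[:,2]<180)&(abs(q[:,1])<20)];print("foot",len(q),np.percentile(q,[2,50,98],axis=0).round(1))
q=L[193:228,266:300].reshape(-1,3);q=q[(q[:,2]>30)&(q[:,2]<92)&(q[:,1]<-22)&(q[:,1]>-35)];print("cup -y face",len(q),np.percentile(q,[2,50,98],axis=0).round(1))
q=L[190:205,285:298].reshape(-1,3);q=q[(q[:,2]>96)];print("hook",len(q),np.percentile(q,[2,50,98],axis=0).round(1))
```

```text
foot 63 [[ -9.7 -10.6 144.8]
 [ -2.7  -6.9 157.4]
 [  6.7  -1.2 165.3]]
cup -y face 339 [[-22.5 -31.7  31.7]
 [ -0.8 -26.6  61.1]
 [ 24.6 -23.9  89.6]]
hook 53 [[ 21.3 -19.7  96. ]
 [ 28.2  -0.5  97.3]
 [ 36.7  17.2  99.3]]
```

```bash
python3 -m crank '[{"twist":[0,0,0],"xyz":[0,0,-20],"grip":0},{"twist":[0,0,0],"xyz":[0,0,-40],"grip":0},{"twist":[0,0,0],"xyz":[0,0,-50],"grip":0},{"twist":[0,0,0],"xyz":[0,0,-60],"grip":0},{"twist":[0,0,0],"xyz":[0,0,-70],"grip":0}]' | grep -E "pos|ft"
python3 -m crank '[{"twist":[0,0,0],"xyz":[0,0,-8],"grip":0},{"twist":[0,0,0],"xyz":[0,0,-16],"grip":0},{"twist":[0,0,0],"xyz":[0,0,-24],"grip":0},{"twist":[0,0,0],"xyz":[0,0,-30],"grip":0},{"twist":[0,0,0],"xyz":[0,0,-34],"grip":0}]' | grep -E "pos|ft"
for i in 1 2 3 4; do python3 -m crank '[{"twist":[0,0,0],"xyz":[0,0,-0.5],"grip":0},{"twist":[0,0,0],"xyz":[0,0,-1],"grip":0}]' | grep -E "pos|ft";done
```

```text
position: [471.9, -25.3, 146.4]
ft_force: [-0.1, 1.0, -0.3]
position: [471.2, -25.2, 112.1]
ft_force: [-0.4, 0.2, -0.7]
position: [471.5, -25.2, 111.8]
ft_force: [0.0, 1.1, -1.2]
position: [471.6, -25.2, 110.9]
ft_force: [-0.3, -0.9, -0.5]
position: [471.4, -25.2, 109.8]
ft_force: [1.3, -0.5, -0.9]
position: [471.4, -25.2, 108.7]
ft_force: [0.0, -0.1, -1.2]
```

```bash
for i in 1 2 3 4 5; do python3 -m crank '[{"twist":[0,0,0],"xyz":[0,0,-0.3],"grip":0},{"twist":[0,0,0],"xyz":[0,0,-0.6],"grip":0}]' | grep -E "pos|ft";done
```

```text
position: [471.3, -25.2, 108.1]
ft_force: [-0.0, 0.1, -1.2]
position: [471.4, -25.2, 107.5]
ft_force: [-0.7, 0.7, -1.5]
position: [471.4, -25.2, 106.9]
ft_force: [0.7, -0.0, -1.0]
position: [471.3, -25.2, 106.3]
ft_force: [0.1, 0.0, -0.1]
position: [471.4, -25.2, 105.7]
ft_force: [0.3, 1.1, -1.1]
```

```bash
for i in 1 2 3; do python3 -m crank '[{"twist":[0,0,0],"xyz":[0,0,-0.25],"grip":0},{"twist":[0,0,0],"xyz":[0,0,-0.5],"grip":0}]' | grep -E "pos|ft";done
```

```text
position: [471.4, -25.2, 105.2]
ft_force: [-0.2, -0.2, -0.5]
position: [471.4, -25.2, 104.7]
ft_force: [-0.4, -1.0, -0.6]
position: [471.4, -25.2, 104.2]
ft_force: [0.0, 0.1, -0.4]
```

```bash
python3 -m crank '[{"twist":[0,0,0],"xyz":[0,0,1],"grip":0},{"twist":[0,0,0],"xyz":[0,0,1],"grip":0},{"twist":[0,0,0],"xyz":[0,0,1],"grip":24},{"twist":[0,0,0],"xyz":[0,0,1],"grip":30},{"twist":[0,0,0],"xyz":[0,0,1],"grip":40}]'
python3 -m crank '[{"twist":[0,0,0],"xyz":[0,0,0],"grip":40},{"twist":[0,0,0],"xyz":[0,0,10],"grip":40},{"twist":[0,0,0],"xyz":[0,0,30],"grip":40},{"twist":[0,0,0],"xyz":[0,0,70],"grip":40},{"twist":[0,0,0],"xyz":[0,0,110],"grip":40}]'
python3 -m crank '[{"twist":[0,0,0],"xyz":[0,-30,20],"grip":40},{"twist":[0,0,0],"xyz":[0,-70,30],"grip":40},{"twist":[0,0,0],"xyz":[0,-110,30],"grip":40},{"twist":[0,0,0],"xyz":[0,-140,30],"grip":40},{"twist":[0,0,0],"xyz":[0,-140,30],"grip":40}]'
python3 -m crank '[{"twist":[0,0,0],"xyz":[0,0,0],"grip":40},{"twist":[0,0,0],"xyz":[0,0,0],"grip":40},{"twist":[0,0,0],"xyz":[0,0,0],"grip":40},{"twist":[0,0,0],"xyz":[0,0,0],"grip":40},{"twist":[0,0,0],"xyz":[0,0,0],"grip":40}]'
python3 - <<'E'
from h import *
p,W,c=grab("side");t,_,_=grab("top")
save(np.hstack([cv2.resize(p[150:250,240:340],(400,400),interpolation=cv2.INTER_CUBIC),cv2.resize(t[140:260,200:320],(400,400),interpolation=cv2.INTER_CUBIC)]),"s5.png")
E
```

```text
t: 25.85
position: [471.6, -25.2, 105.3]
tcp_rot: [3.141, -0.0, 0.199]
ft_force: [-0.5, -0.6, -0.1]
finger_gap: 31.4
grasp_force: 0.0
t: 26.35
position: [470.9, -25.0, 216.7]
tcp_rot: [-3.141, 0.001, 0.199]
ft_force: [0.2, 0.3, 0.1]
finger_gap: 40.4
grasp_force: 0.0
t: 26.85
position: [470.7, -170.2, 245.9]
tcp_rot: [3.139, -0.0, 0.191]
ft_force: [-0.1, 1.1, 0.2]
finger_gap: 39.9
grasp_force: 0.0
t: 27.35
position: [471.4, -164.5, 245.2]
tcp_rot: [3.142, -0.0, 0.2]
ft_force: [-1.2, 0.4, -0.3]
finger_gap: 40.0
grasp_force: 0.0
```

View pics/s5.png

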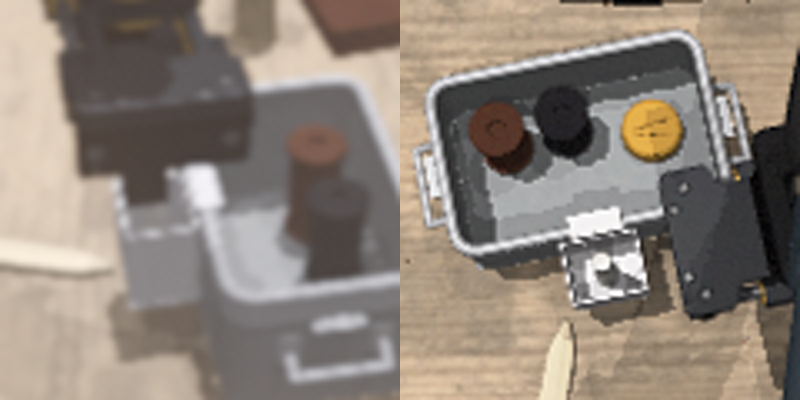

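The top view shows the setter upright inside the hanging cup at (605,265), with the hook over the rim at (592,222) and the gripper clear of everything. Handing in.

```bash
python3 -c "
from cell import arm
print(arm.close_job())"
```

```text
the job is handed in; nothing more can be done
None
```

I handed the job in at about 27 s with the cup clicked home on the front rim near the middle. It was bedded with roughly 10–12 N at the wrist, which I estimate at under 15 N on the hook. The setter stands upright in the cup, and the arm touched none of the bystanders; no verdict came back.

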